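# Fit the green perch to the bird scale

### The job

Get the bird scale ready for weighing: lift the green T-perch out of the rack and lower its steel stem through the yellow ring on the white scale (not the steel ring of the tube stand) until its flange sits flat on the ring, then let go. Lower it gently rather than dropping it, and leave the orange perch standing in the rack.

Things in the scene. Friction and masses are not known exactly. Their poses are not given: they have to be found in the camera images.
- perch_green: Green T-perch, 0.16 kg, upright in a rack hole. Origin: stem axis, at the flange's underside; z up, x along the bar. Flange: disc 52 mm across, 6 mm thick, resting on the rack. Below it a 12 mm steel stem, tip at z -45 mm. Above: bar 24 mm wide (y), 24 high, 90 long (108 with black end caps), centre z 65 mm. Grip the bar at its middle across y, from above. Its angle in the scale is free.
- perch_orange: Orange T-perch of the same size, shape, origin and axes; stays where it is. Both stand in a fixed white rack block, 80 x 190 mm, 60 mm high, in holes 100 mm apart, the bars roughly across the row, so the bar tops are 137 mm above the table.
- scale_ring (a point): Centre of the top face of the yellow level ring on the fixed white bird scale (170 x 150 mm), 90 mm above the table; z up, x from the black display to the ring's post. Ring 52 mm outside, clear hole 32 mm, 10 mm thick, open below down to the steel plate 30 mm above the table, which the stem does not reach. Arm and post (55 mm along x) are no higher than the ring.
- tube_stand: Fixed tube stand, not to be used: dark base 120 x 110 mm, post 122 mm high at x 55 mm, steel-coloured ring of the scale ring's size and height. Origin: on the table under the ring's centre, z up. Nothing else among rack, stand and scale is higher than its post except the perches.
Not all that is in view belongs to the job. What is shaped like the perch_green but blue is not meant.

How it is judged:
At the end, for the whole second after the job is handed in: The green perch's stem is through the scale's yellow ring: its flange lies within 10 mm of the ring's top face, its axis within 14 mm of the ring's centre, upright within 10 degrees, and it is at rest (horizontal distance between perch_green and scale_ring below 0.014 m and z of perch_green in the frame of scale_ring between -0.01 and 0.01 m and angle between perch_green's own z axis and vertical below 0.175 rad and linear speed of perch_green below 0.03 m/s); the robot touches nothing.
It fails at once if the orange perch is moved more than 30 mm (distance of perch_orange from where it was at the start of the episode above 0.03 m).
It fails at once if the green perch is dropped (moves faster than 0.7 m/s, as after a fall of 25 mm, while not held) (linear speed of perch_green above 0.7 m/s and contact force between perch_green and the fingers below 0.1 N).
It also fails if it takes over 42 s, if anything falls off the work surface, if the arm or the gripper's body presses on something with over 40 N, if the wrist force passes 120 N, or if a joint passes its speed limit or range.

### The arm

A 6-joint arm with a two-finger parallel gripper is mounted at the origin on the work surface. World frame = base frame: x ahead of the robot, y to its left, z up, the work surface at z = 0. Lengths are in m, angles in rad, forces in N, time in s.
With the tool pointing down it reaches from about 0.425 to 0.95 m from the base axis. Payload 3.5 kg.
Tool frame: the origin (TCP) lies at the very end of the fingers, on their centre line; the grasp point (between the pads) lies 19 mm behind it (tcp_to_grasp is the distance from the TCP to the grasp point, in m); z points along the fingers, y is the direction in which the jaws open and shut (so a half turn about z gives the same grasp; the last joint's range is limited). The gripper opens to 85 mm and grips with 20 to 120 N. Pads are 22 mm wide; open, the fingers measure 114 mm over their backs; the gripper's body (76 mm by 85 mm) begins 54 mm behind the grasp point. The pads swing forward as they close: fully open they stand 13 mm farther back than shut.
Start: joints at [1.01, 0.286, 1.577, -0, 1.279, -0.15], TCP at [0.27, 0.619, 0.199] pointing down, gripper open.
Joint ranges: [-2.77, 2.77], [-0.9, 2.22], [0.21, 2.48], [-1.53, 4.67], [0.24, 2.81], [-2.84, 2.84]. Speed limits (rad/s): [2.79, 2.79, 3.14, 3.14, 3.14, 3.14].

### API

Orientations are given as a unit quaternion [x, y, z, w].
In Python, from plant import * gives the robot as it stands. The module is installed in compiled form; this text tells all that it offers.
- The arm moves only by the tool arm_command, never from a script. Its argument "steps" is a list of rows, each a list of 3 entries, a list of its own where there are three numbers: the turn, a rotation vector about the tool's x, y, z in rad, then the shift along the tool's x, y, z in m, then the gripper command: -1 is shut, 1 is fully open, values between are in proportion. A call has 1 to 12 rows; each row is the pose to reach, as a shift and turn from the pose measured when the call began, along the tool's axes at that moment; what a row does not reach only later rows make up. A row lasts 1/8 s, in which the tool goes at most 62.5 mm and 10.7 degrees, less where a joint would pass 70% of its speed; a pose out of reach is approached as far as the arm can. A call with a gripper value outside its range is refused whole. The fingers move at their own pace and stop on an object; "force" is the grip in N (left out, the last holds). Time passes only in rows, so rows that repeat a pose let the fingers close. It gives the time, the measured TCP pose, the force and the opening at its end, in the units of the state.
- get_state(): the state, without advancing time (a new reading comes with each control period).
- read_camera(name): name is "scene" or "side" or "wrist"; returns a dict with "frame" (400x640x3 uint8, red, green, blue), "vfov" (degrees; the focal length in pixels is half the picture's height over the tangent of half this angle, whatever the lens; pixels are square), "cx", "cy" (the principal point, pixels), "position" and "rotation" of the camera in the world; the wrist camera has in their place "mount" (4x4, takes a point from camera to tool coordinates, whose origin is the TCP and whose axes are the flange's). Camera axes: x right, y up, looking along -z (the intrinsics and any distortion apply to the point x, -y, -z); pixel columns grow to the right and rows downward; lengths in m; the calibration is good to about 2 mm. A picture is of the moment at which its call begins: read the wrist's pose just before it. There is no depth.
- sign_off(): hands the job in, once; it reports no verdict.
The state is a dict: "time": time; "qpos": joint angles; "dq": joint speeds; "joint_efforts": joint torques, N m; "eef_pos": TCP position; "tcp_rot": TCP orientation; "contact_force": force on the tool from outside, world axes, zero at the start; "wrist_torque": the same for the moment, N m; "opening": opening from 0.0 (shut) to 1.0 (fully open).
Only numpy, scipy, OpenCV 4.12 (cv2) and the standard library are available. Lean on these libraries where they do the work, as an engineer would, in place of code of your own. Each camera call takes 0.05 s, during which the arm holds its last target.

## Working session

There is one attempt and no reset: what is moved stays moved. The work goes in short steps, Python scripts to look and compute and a tool call to move; the robot and the scene stay as the last step left them, time stands still between calls to the robot, and variables do not carry over. Pictures are saved under pics/ and viewed, and the job is handed in when it is done.

Besides the shell and the picture viewer there is one more tool, called after "Emit:" as a command line: name --argument value ..., lists and objects as JSON in quotes. arm_command: Moves the arm, as the interface text tells. Its arguments: {"type":"object","properties":{"steps":{"type":"array"},"force":{"type":"number"}},"required":["steps"]}

```bash
mkdir -p pics; python3 - <<'E'
from plant import *
import cv2,numpy as np
s=get_state();print(s)
for n in("scene","side","wrist"):
    c=read_camera(n);cv2.imwrite(f"pics/{n}0.png",c["frame"][:,:,::-1]);print({k:v for k,v in c.items() if k!="frame"})
E
```

```text
{'time': 0.0, 'qpos': array([ 1.00997537e+00,  2.87222646e-01,  1.57816768e+00, -7.55500705e-06,
        1.27858915e+00, -1.50029474e-01]), 'dq': array([-0.0011098 , -0.00091595, -0.00028901,  0.00081513,  0.00309312,
        0.0001274 ]), 'joint_efforts': array([ 6.17449678e-04, -4.05985272e+01, -2.92620760e+01, -1.74311335e-04,
        5.86261915e-03, -4.02295268e-05]), 'eef_pos': array([0.26915242, 0.61822271, 0.19721432]), 'tcp_rot': array([ 2.03953384e-01,  9.78979874e-01, -1.12007690e-03, -4.11902911e-04]), 'contact_force': array([-0.16781031,  0.18389755, -0.08460236]), 'wrist_torque': array([ 0.01936773,  0.01000005, -0.01690168]), 'opening': 0.9967954646955399}
{'vfov': 48.36091937411095, 'cx': 316.3932798795604, 'cy': 200.25512958934232, 'position': array([ 1.03277756, -0.09656029,  1.00405083]), 'rotation': array([0.20179973, 0.16830194, 0.60284387, 0.75334626])}
{'vfov': 49.4124884082789, 'cx': 319.49554842705436, 'cy': 200.09328465342927, 'position': array([ 0.28134425, -0.72697676,  0.54268624]), 'rotation': array([ 0.48700859, -0.06990248, -0.13632091,  0.85985632])}
{'vfov': 66.82669697743705, 'cx': 318.27038600088764, 'cy': 196.44510095580284, 'mount': array([[ 1.47916775e-03,  9.48769719e-01,  3.15964924e-01,
         8.13950350e-02],
       [ 9.99998857e-01, -1.30459049e-03, -7.64040859e-04,
         4.18697421e-04],
       [-3.12693998e-04,  3.15965693e-01, -9.48770564e-01,
        -1.74752279e-01],
       [ 0.00000000e+00,  0.00000000e+00,  0.00000000e+00,
         1.00000000e+00]])}
```

View pics/scene0.png

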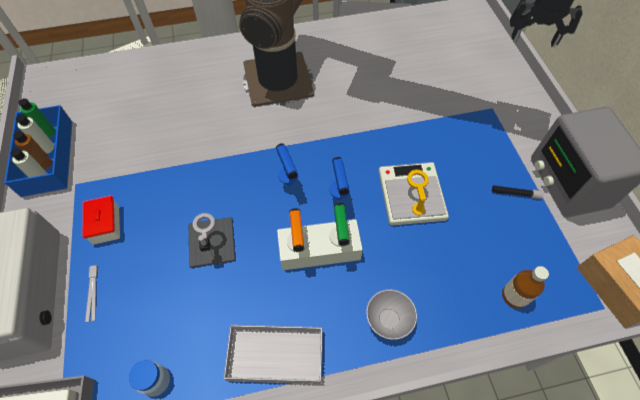

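View pics/side0.png

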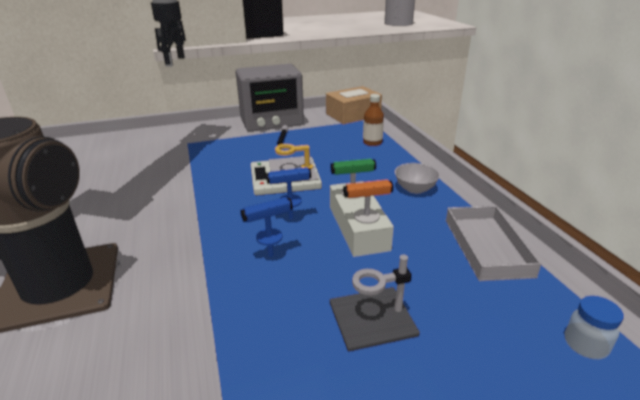

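View pics/wrist0.png

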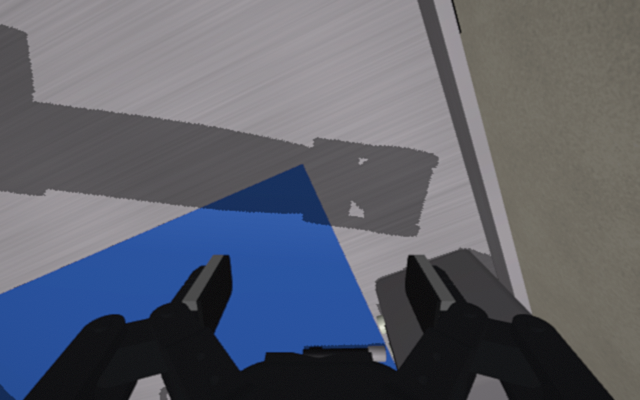

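The scene view shows the green bar at about (342,223), orange at (297,230), the yellow ring at (417,178) and the steel ring at (204,222). The blue decoys are at (287,162) and (340,176). The side view shows green at (354,167) and the yellow ring at (286,149). Next I measure them.

```bash
cat > h.py <<'E'
from plant import *
import cv2,numpy as np
from scipy.spatial.transform import Rotation as R
def cam(n):
    s=get_state();c=read_camera(n);f=200/np.tan(np.radians(c["vfov"]/2))
    if n=="wrist":
        T=R.from_quat(s["tcp_rot"]).as_matrix();M=c["mount"];Rm=T@M[:3,:3];p=s["eef_pos"]+T@M[:3,3]
    else: Rm=R.from_quat(c["rotation"]).as_matrix();p=c["position"]
    return dict(im=c["frame"],f=f,cx=c["cx"],cy=c["cy"],R=Rm,p=p)
def ray(c,u,v):
    d=c["R"]@np.array([(u-c["cx"])/c["f"],-(v-c["cy"])/c["f"],-1]);return d/np.linalg.norm(d)
def plane(c,u,v,z):
    d=ray(c,u,v);return c["p"]+d*(z-c["p"][2])/d[2]
def tri(c1,a,c2,b):
    A=[];B=[]
    d1=ray(c1,*a);d2=ray(c2,*b)
    t=np.linalg.lstsq(np.c_[d1,-d2],c2["p"]-c1["p"],rcond=None)[0]
    P,Q=c1["p"]+t[0]*d1,c2["p"]+t[1]*d2
    return (P+Q)/2,np.linalg.norm(P-Q)
def mask(im,lo,hi,smin=120,vmin=40):
    h=cv2.cvtColor(im,cv2.COLOR_RGB2HSV);return cv2.inRange(h,(lo,smin,vmin),(hi,255,255))
def blobs(m,amin=60):
    n,l,st,ce=cv2.connectedComponentsWithStats(m)
    return [(st[i],ce[i],(l==i).astype(np.uint8)) for i in range(1,n) if st[i][4]>=amin]
E
python3 - <<'E'
from h import *
np.set_printoptions(precision=4,suppress=True)
C={n:cam(n) for n in("scene","side")}
for n,c in C.items():
    for nm,lo,hi in(("green",50,80),("orange",5,16),("yellow",17,30)):
        for st,ce,m in blobs(mask(c["im"],lo,hi)):
            print(n,nm,st,ce,cv2.minAreaRect(cv2.findNonZero(m)),"z.125",plane(c,*ce,.125))
            if nm=="yellow":
                cs,h=cv2.findContours(m,cv2.RETR_CCOMP,cv2.CHAIN_APPROX_NONE)
                for k,hh in zip(cs,h[0]):
                    if hh[3]>=0 and len(k)>8:
                        e=cv2.fitEllipse(k);print("  hole",e,plane(c,*e[0],.09),plane(c,*e[0],.085))
    x,y,w,h=(240,130,240,150) if n=="scene" else (220,110,200,150)
    cv2.imwrite(f"pics/z_{n}.png",cv2.resize(c["im"][y:y+h,x:x+w,::-1],None,fx=3.3,fy=3.3,interpolation=cv2.INTER_CUBIC))
E
```

```text
scene green [ 21 103  34  34 410] [ 38.7829 118.9756] ((38.750003814697266, 118.75000762939453), (41.719295501708984, 14.142135620117188), 45.0) z.125 [ 0.1282 -0.6407  0.125 ]
scene green [554 139  22  34 115] [564.4348 155.1826] ((564.5449829101562, 155.47190856933594), (39.113922119140625, 2.967993974685669), 57.9946174621582) z.125 [0.536  0.6186 0.125 ]
scene green [334 204  15  37 362] [341.0221 221.8785] ((340.9736328125, 221.63998413085938), (36.300418853759766, 10.313641548156738), 82.23483276367188) z.125 [0.5927 0.0479 0.125 ]
scene orange [233   0  13  14 149] [239.2148   5.9933] ((239.0, 6.5), (13.0, 12.0), 90.0) z.125 [-0.2065 -0.0751  0.125 ]
scene orange [150   7  46  20 587] [172.644  16.414] ((172.5, 16.5), (13.597874641418457, 44.35379409790039), 81.46923065185547) z.125 [-0.204 -0.279  0.125]
scene orange [  20   17  114   28 1523] [77.2948 30.6047] ((76.61772918701172, 30.802734375), (14.062884330749512, 112.67457580566406), 81.6561050415039) z.125 [-0.2039 -0.5602  0.125 ]
scene orange [ 15 134  37  35 468] [ 34.4295 150.9316] ((34.0, 151.0), (42.42640686035156,
[... 2658 characters left out ...]
 [346 181  46  16 568] [368.2236 188.3415] ((368.6128234863281, 188.41098022460938), (13.437070846557617, 45.33515930175781), 85.42607879638672) z.125 [ 0.5893 -0.0526  0.125 ]
side yellow [255  98  20   7  86] [264.9419 101.1628] ((264.57928466796875, 101.2134017944336), (4.527693271636963, 19.215089797973633), 83.6598129272461) z.125 [0.5053 0.5385 0.125 ]
side yellow [276 143  37  26 255] [294.6745 152.1961] ((296.7179260253906, 151.8096466064453), (40.366214752197266, 19.031723022460938), 28.300756454467773) z.125 [0.4967 0.156  0.125 ]
  hole ((284.7750244140625, 149.34059143066406), (5.173891544342041, 9.666948318481445), 86.58995056152344) [0.4955 0.2547 0.09  ] [0.4979 0.2655 0.085 ]
```

```bash
cat >> h.py <<'E'
np.set_printoptions(precision=4,suppress=True)
def go(target,barangle):
    """target TCP; jaws (tool y) perpendicular to barangle(world) ; prints turn/shift"""
    s=get_state();T=R.from_quat(s["tcp_rot"]);out=[]
    for k in(0,1):
        a=barangle+k*np.pi  # tool x along bar
        x=np.array([np.cos(a),np.sin(a),0]);z=np.array([0,0,-1.]);D=R.from_matrix(np.c_[x,np.cross(z,x),z])
        out.append((T.inv()*D).as_rotvec())
    sh=T.inv().apply(np.array(target)-s["eef_pos"])
    print("turn options",*out,"shift",sh,"pos",s["eef_pos"],"q6",s["qpos"][5],"t",s["time"])
E
python3 - <<'E'
from h import *
C={n:cam(n) for n in("scene","side")}
for n,c in C.items():
  for nm,lo,hi in(("green",50,80),("orange",5,16)):
    b=[x for x in blobs(mask(c["im"],lo,hi)) if 280<x[1][0]<380 and 150<x[1][1]<250][0]
    vx,vy,x0,y0=cv2.fitLine(cv2.findNonZero(b[2]),cv2.DIST_L2,0,.01,.01).ravel()
    p=plane(c,x0-15*vx,y0-15*vy,.125);q=plane(c,x0+15*vx,y0+15*vy,.125);d=q-p
    print(n,nm,np.degrees(np.arctan2(d[1],d[0])))
go([.595-.04,.0475,.30],np.radians(0))
go([.595-.04,.0475,.30],np.radians(8))
print(R.from_quat(get_state()["tcp_rot"]).as_matrix())
E
```

```text
scene green -7.177134070640521
scene orange -5.332486206985226
side green -7.319163042800452
side orange -6.917499310018646
turn options [-0.0002  0.0007  2.7308] [-0.0005 -0.0001 -0.4108] shift [-0.4899 -0.4097 -0.1015] pos [0.2695 0.6187 0.1983] q6 -0.15000040060388245 t 0.35
turn options [-0.0002  0.0007  2.5912] [-0.0005 -0.0002 -0.5504] shift [-0.4899 -0.4097 -0.1015] pos [0.2695 0.6187 0.1983] q6 -0.15000040060388245 t 0.35
[[-0.9168  0.3993 -0.0002]
 [ 0.3993  0.9168 -0.0005]
 [ 0.     -0.0005 -1.    ]]
```

View pics/z_scene.png

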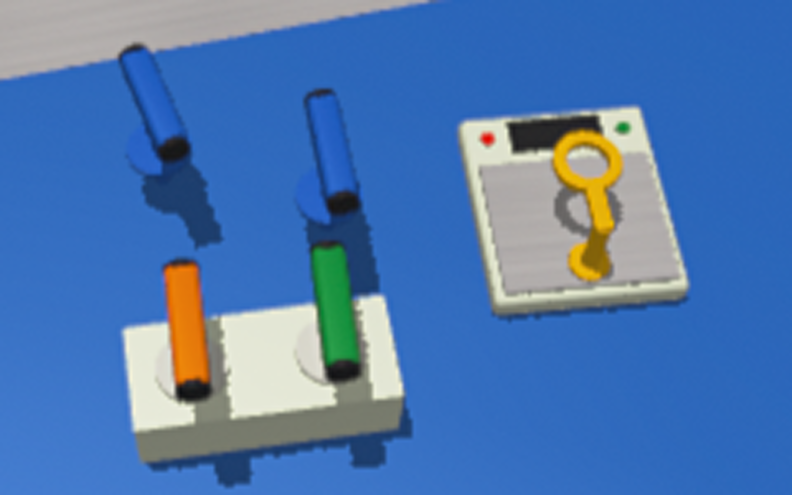

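Both views agree on the green bar: centre about (.595,.0475), axis −7.2°. The 100 mm spacing to orange checks. The ring is about (.498,.266), with both views agreeing to about 1 mm at the hole's mid-height. Next I move to a hover above the green perch.

Emit:
arm_command --steps '[[[0,0,0],[-0.01,-0.01,-0.05],1],[[0,0,-0.03],[-0.06,-0.04,-0.06],1],[[0,0,-0.06],[-0.11,-0.08,-0.06],1],[[0,0,-0.09],[-0.16,-0.12,-0.06],1],[[0,0,-0.12],[-0.21,-0.16,-0.06],1],[[0,0,-0.15],[-0.26,-0.2,-0.06],1],[[0,0,-0.18],[-0.31,-0.24,-0.06],1],[[0,0,-0.21],[-0.36,-0.28,-0.06],1],[[0,0,-0.24],[-0.41,-0.32,-0.06],1],[[0,0,-0.26],[-0.46,-0.35,-0.06],1],[[0,0,-0.285],[-0.5,-0.38,-0.06],1],[[0,0,-0.285],[-0.526,-0.394,-0.05],1]]'

```text
time: 1.85
eef_pos: [0.596, 0.0446, 0.2495]
tcp_rot: [0.064, 0.998, -0.0, 0.001]
contact_force: [0.4, 0.1, -0.2]
opening: 1.0
```

```bash
python3 - <<'E'
from h import *
c=cam("wrist");cv2.imwrite("pics/w1.png",c["im"][:,:,::-1])
for st,ce,m in blobs(mask(c["im"],50,80)):
    print(st,ce,plane(c,*ce,.125))
    vx,vy,x0,y0=cv2.fitLine(cv2.findNonZero(m),cv2.DIST_L2,0,.01,.01).ravel()
    d=plane(c,x0+25*vx,y0+25*vy,.125)-plane(c,x0-25*vx,y0-25*vy,.125);print(np.degrees(np.arctan2(d[1],d[0])))
go([.595,.0475,.2],np.radians(-7.2))
E
```

```text
[ 312  138   22   86 1817] [322.3214 180.4177] [0.598  0.0491 0.125 ]
172.4091219498343
turn options [0.0002 0.0041 3.1372] [-0.0026  0.0001 -0.0044] shift [0.0021 0.0049 0.0469] pos [0.5964 0.0425 0.2469] q6 -1.5371873888122312 t 1.9
```

View pics/w1.png

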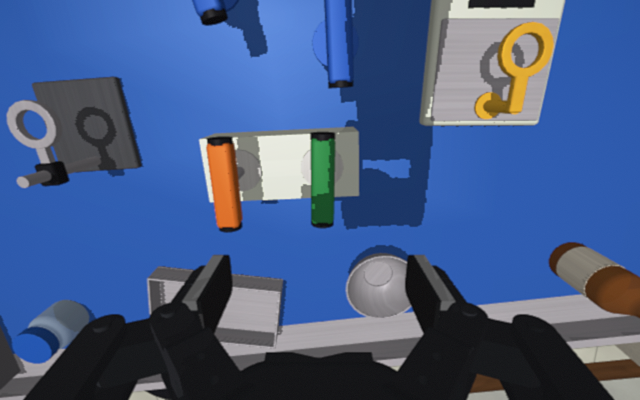

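The wrist view shows the green bar at (322,180), orange at (225,183) and the yellow ring at (526,48). I re-measure with the arm at rest.

```bash
cat > m.py <<'E'
from h import *
c=cam("wrist")
for st,ce,m in blobs(mask(c["im"],50,80),500):
    print("green",st,ce,plane(c,*ce,.125))
    vx,vy,x0,y0=cv2.fitLine(cv2.findNonZero(m),cv2.DIST_L2,0,.01,.01).ravel()
    d=plane(c,x0+25*vx,y0+25*vy,.125)-plane(c,x0-25*vx,y0-25*vy,.125);print(np.degrees(np.arctan2(d[1],d[0])))
for st,ce,m in blobs(mask(c["im"],17,30),500):
    cs,h=cv2.findContours(m,cv2.RETR_CCOMP,cv2.CHAIN_APPROX_NONE)
    for k,hh in zip(cs,h[0]):
        if hh[3]>=0 and len(k)>12:
            e=cv2.fitEllipse(k);print("hole",e,plane(c,*e[0],.085))
E
python3 - <<'E'
from m import *
go([.597,.0485,.106],np.radians(-7.4))
E
```

```text
green [ 314  138   23   87 1861] [324.4884 180.569 ] [0.5979 0.049  0.125 ]
172.3039737841915
hole ((528.5899658203125, 49.1391487121582), (27.6701717376709, 36.200889587402344), 20.793081283569336) [0.4992 0.2687 0.085 ]
turn options [-0.0037  0.0018  3.141 ] [-0.0011 -0.0024 -0.0006] shift [-0.0019  0.0042  0.1408] pos [0.595  0.0447 0.2468] q6 -1.5352110430406918 t 1.95
```

Emit:
arm_command --steps '[[[0,0,0],[-0.002,0.004,0.03],1],[[0,0,0],[-0.002,0.004,0.06],1],[[0,0,0],[-0.002,0.004,0.085],1],[[0,0,0],[-0.002,0.004,0.105],1],[[0,0,0],[-0.002,0.004,0.125],1],[[0,0,0],[-0.002,0.004,0.135],1],[[0,0,0],[-0.002,0.004,0.14],1],[[0,0,0],[-0.002,0.004,0.14],1]]'

```text
time: 2.95
eef_pos: [0.5974, 0.0482, 0.1071]
tcp_rot: [0.065, 0.998, -0.0, -0.001]
contact_force: [-0.6, 0.4, 0.6]
opening: 1.005
```

```bash
python3 - <<'E'
from m import *
go([.597,.0487,.106],np.radians(-7.4))
cv2.imwrite("pics/w2.png",c["im"][:,:,::-1])
E
```

```text
green [ 297  174   44  146 5811] [318.3555 245.4848] [0.5982 0.0488 0.125 ]
172.64390054034538
turn options [-0.0019  0.0017  3.1409] [-0.0011 -0.0012 -0.0007] shift [0.0007 0.0004 0.0015] pos [0.5976 0.0482 0.1075] q6 -1.528507239134173 t 3.0
```

View pics/w2.png

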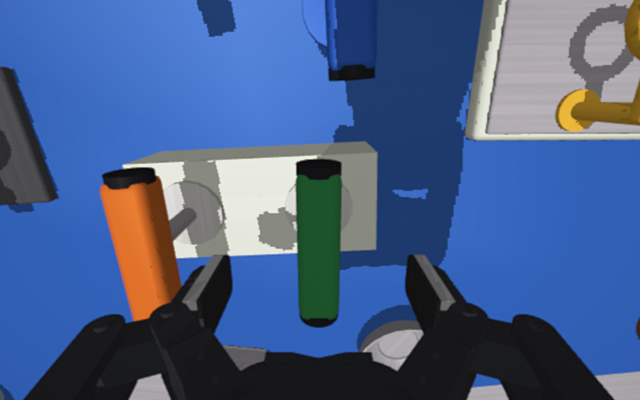

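The wrist view shows the green bar centred between the jaws: column 318, with the fingers at 215 and 425. I close the gripper.

Emit:
arm_command --steps '[[[0,0,0],[0,0,0.001],-1],[[0,0,0],[0,0,0.001],-1],[[0,0,0],[0,0,0.001],-1],[[0,0,0],[0,0,0.001],-1],[[0,0,0],[0,0,0.001],-1],[[0,0,0],[0,0,0.001],-1],[[0,0,0],[0,0,0.001],-1],[[0,0,0],[0,0,0.001],-1]]' --force 50

```text
time: 4.0
eef_pos: [0.5976, 0.0482, 0.1064]
tcp_rot: [0.065, 0.998, -0.001, -0.001]
contact_force: [1.0, -0.1, 0.3]
opening: -0.0
```

```bash
python3 - <<'E'
from h import *
s=get_state();print(s["opening"],s["contact_force"])
go([.598,.0488,.25],np.radians(-7.4))
E
```

```text
-0.000334920548054298 [ 1.0161 -0.0655  0.3261]
turn options [-0.0021  0.0017  3.1409] [-0.0011 -0.0013 -0.0006] shift [-0.0002  0.0005 -0.1436] pos [0.5976 0.0482 0.1064] q6 -1.528538820231347 t 4.0
```

The opening reads 0.0, so nothing is between the pads. I look.

```bash
python3 - <<'E'
from h import *
for n in("wrist","side","scene"):
    c=cam(n);cv2.imwrite(f"pics/{n}3.png",c["im"][:,:,::-1] if n=="wrist" else cv2.resize(c["im"][100:280,230:470,::-1],None,fx=3.3,fy=3.3))
E
```

```text
(no output)
```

View pics/wrist3.png

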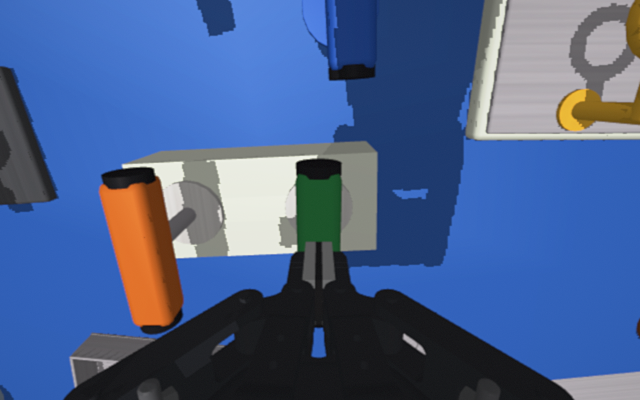

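View pics/side3.png

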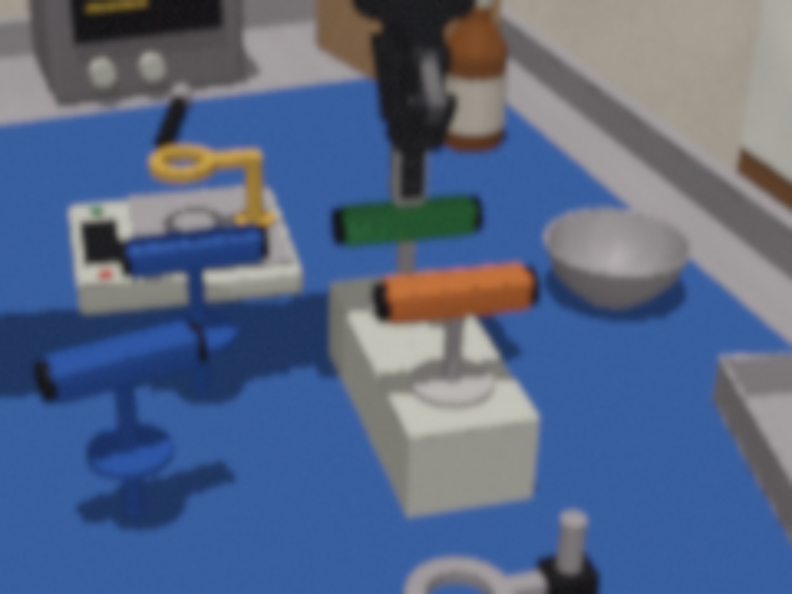

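View pics/scene3.png

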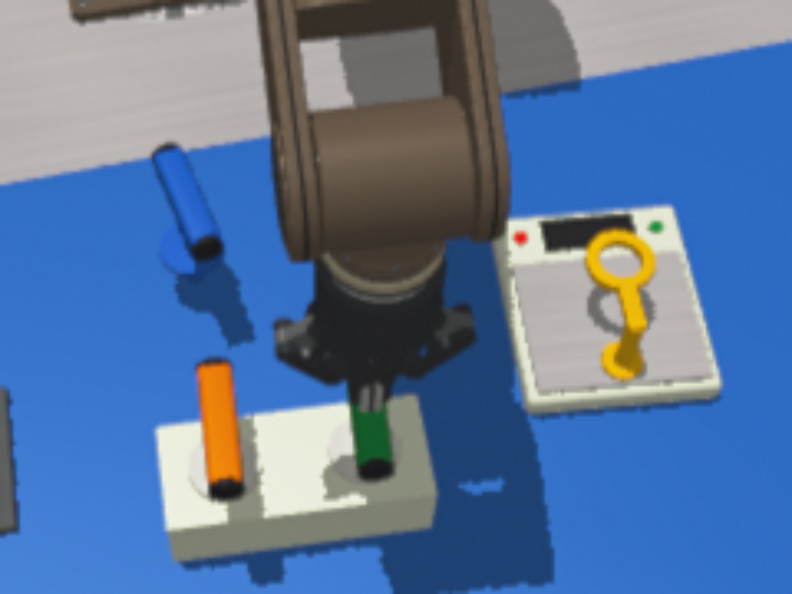

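The wrist view shows the fingers shut on top of the green bar near (318,250), and the side view shows the tips at the bar's top rather than astride it. By the state they should be 30 mm lower. I triangulate bar, rings and fingertips without assuming heights.

```bash
python3 - <<'E'
from h import *
s0=cv2.imread("pics/scene0.png")[:,:,::-1].copy();d0=cv2.imread("pics/side0.png")[:,:,::-1].copy()
a=cam("scene");b=cam("side")
print("green",tri(a,(341.0,221.9),b,(353.5,166.0)))
print("orange",tri(a,(296.1,228.0),b,(368.2,188.3)))
print("hole",tri(a,(417.4,178.65),b,(284.8,149.3)))
# fingertip: side crop (408,200)/3.3+(230,100); scene crop (370,408)
ps=(230+408/3.3,100+200/3.3);pc=(230+370/3.3,100+408/3.3)
print("tip",tri(a,pc,b,ps),ps,pc, get_state()["eef_pos"])
# project expected TCP
for n,c in(("scene",a),("side",b)):
  for P in([.5976,.0482,.1064],[.5976,.0482,.137]):
    q=c["R"].T@(np.array(P)-c["p"]);print(n,P,c["cx"]+c["f"]*q[0]/-q[2],c["cy"]-c["f"]*q[1]/-q[2])
E
```

```text
green (array([0.5956, 0.0463, 0.1268]), np.float64(0.004110405623437668))
orange (array([ 0.5876, -0.0534,  0.1266]), np.float64(0.0027226679035250874))
hole (array([0.4981, 0.2666, 0.0847]), np.float64(0.000357800731915959))
tip (array([0.6005, 0.0488, 0.1352]), np.float64(0.0043326727695394435)) (353.6363636363636, 160.60606060606062) (342.1212121212121, 223.63636363636363) [0.5976 0.0482 0.1065]
scene [0.5976, 0.0482, 0.1064] 341.3658871878452 227.57664629729302
scene [0.5976, 0.0482, 0.137] 341.8960799397534 221.24918764121145
side [0.5976, 0.0482, 0.1064] 352.98844087220624 173.46374895021285
side [0.5976, 0.0482, 0.137] 353.3798342592195 160.67388814667711
```

```bash
python3 - <<'E'
from h import *
c=read_camera("wrist");f=200/np.tan(np.radians(c["vfov"]/2));M=np.linalg.inv(c["mount"])
for z in(-.06,-.04,-.03,-.02,-.01,0):
  for x in (-.011,.011):
    q=M@np.array([x,0,z,1]);print(z,x,c["cx"]+f*q[0]/-q[2],c["cy"]-f*q[1]/-q[2])
im=c["frame"];cv2.imwrite("pics/w4.png",cv2.resize(im[220:360,220:420,::-1],None,fx=4,fy=4,interpolation=cv2.INTER_CUBIC))
s=get_state();print(s)
E
```

```text
-0.06 -0.011 316.9123394816635 309.06140014311467
-0.06 0.011 316.9155740333415 266.7611748324308
-0.04 -0.011 317.06451434946337 283.2462813809629
-0.04 0.011 317.07439119453363 245.09887783805965
-0.03 -0.011 317.1275946057742 272.5452744949123
-0.03 0.011 317.1396332317132 236.20001341249096
-0.02 -0.011 317.18387337108317 262.99808032781505
-0.02 0.011 317.1975513195769 228.30011889711406
-0.01 -0.011 317.23439440853883 254.42763370438985
-0.01 0.011 317.2493131746078 221.23992043844964
0 -0.011 317.2799983053266 246.69133645233467
0 0.011 317.295850802407 214.89229460738582
{'time': 4.3, 'qpos': array([-0.0881,  0.2144,  1.8404, -0.0012,  1.088 , -1.5285]), 'dq': array([ 0.0015,  0.0006, -0.0003,  0.0018,  0.0007, -0.0001]), 'joint_efforts': array([  0.0005, -35.3669, -26.8494,  -0.0022,   0.0032,  -0.    ]), 'eef_pos': array([0.5976, 0.0482, 0.1065]), 'tcp_rot': array([ 0.0648,  0.9979, -0.0005, -0.0007]), 'contact_force': array([-0.27  , -0.4295, -0.8781]), 'wrist_torque': array([ 0.0265, -0.0462,  0.0117]), 'opening': 0.0028591653361695946}
```

View pics/w4.png

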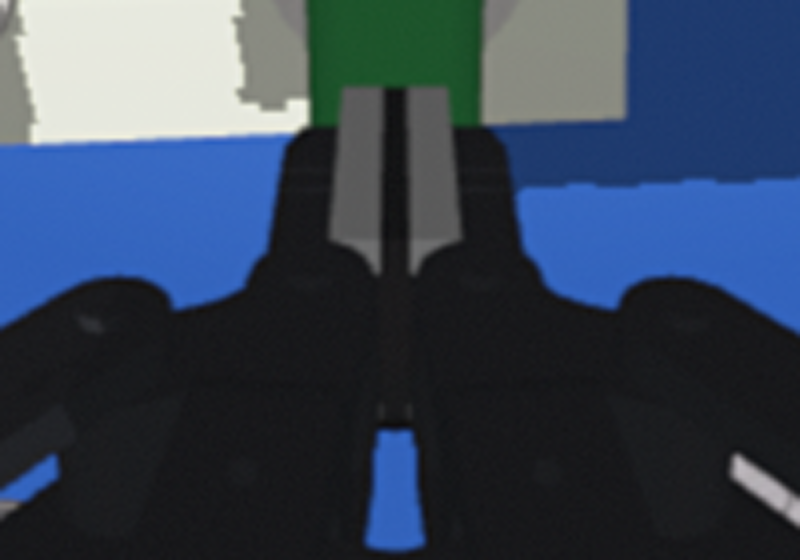

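All checks agree that the fingertips really end about 33 mm short of the reported TCP:
- The side/scene triangulation puts the tip at z≈.135–.139.
- In the wrist image the pad ends at row 242, which means tool z≈−.035.
- The tips rest on the bar top without force.

The bar and ring heights match the given ones, so the perch measurement stands. I open and go about 33 mm deeper.

Emit:
arm_command --steps '[[[0,0,0],[0,0,-0.015],-1],[[0,0,0],[0,0,-0.015],1],[[0,0,0],[0,0,-0.015],1],[[0,0,0],[0,0,-0.015],1],[[0,0,0],[0,0,-0.015],1],[[0,0,0],[0,0,-0.015],1],[[0,0,0],[0,0,0.0],1],[[0,0,0],[0,0,0.01],1],[[0,0,0],[0,0,0.02],1],[[0,0,0],[0,0,0.03],1],[[0,0,0],[0,0,0.033],1],[[0,0,0],[0,0,0.033],1]]'

```text
time: 5.8
eef_pos: [0.5975, 0.0482, 0.0733]
tcp_rot: [0.065, 0.998, -0.001, -0.001]
contact_force: [-0.7, 0.5, -0.1]
opening: 1.001
```

```bash
python3 - <<'E'
from h import *
print(get_state())
for n in("wrist","side"):
    c=cam(n);cv2.imwrite(f"pics/{n}5.png",c["im"][:,:,::-1] if n=="wrist" else cv2.resize(c["im"][100:280,230:470,::-1],None,fx=3.3,fy=3.3))
E
```

```text
{'time': 5.8, 'qpos': array([-0.0881,  0.2556,  1.8585, -0.0012,  1.029 , -1.5285]), 'dq': array([ 0.0008, -0.0106, -0.0103,  0.0004,  0.0012, -0.0007]), 'joint_efforts': array([ -0.01  , -35.6629, -25.6334,  -0.0027,   0.0005,   0.    ]), 'eef_pos': array([0.5975, 0.0482, 0.0733]), 'tcp_rot': array([ 0.0649,  0.9979, -0.0005, -0.0008]), 'contact_force': array([-0.6573,  0.4869, -0.119 ]), 'wrist_torque': array([-0.0242, -0.0236, -0.0238]), 'opening': 1.0011162575469936}
```

View pics/wrist5.png

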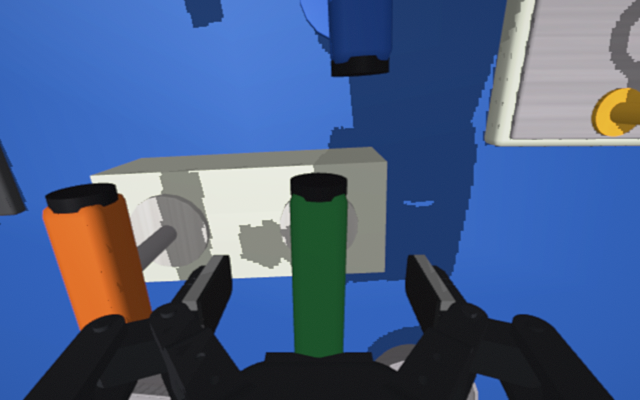

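View pics/side5.png

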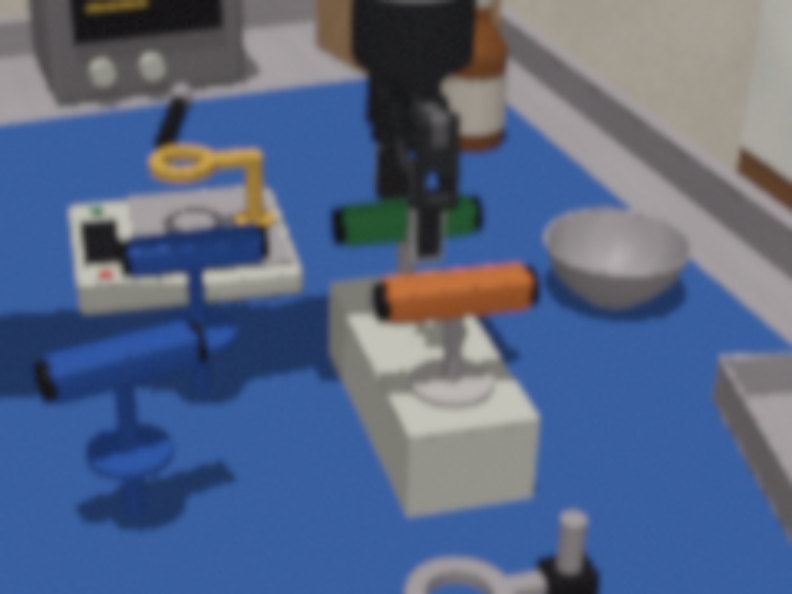

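The side view shows the near finger tip at crop (425,258), just below the bar's underside, and the wrist view shows the bar still centred at column 320. I close.

Emit:
arm_command --steps '[[[0,0,0],[0,0,0],-1],[[0,0,0],[0,0,0],-1],[[0,0,0],[0,0,0],-1],[[0,0,0],[0,0,0],-1],[[0,0,0],[0,0,0],-1],[[0,0,0],[0,0,0],-1],[[0,0,0],[0,0,0],-1],[[0,0,0],[0,0,0],-1]]' --force 50

```text
time: 6.9
eef_pos: [0.5983, 0.0481, 0.0742]
tcp_rot: [0.065, 0.998, -0.001, 0.0]
contact_force: [1.4, 0.7, 2.0]
opening: 0.274
```

The opening is .274, about 23 mm, which matches the 24 mm bar. I lift straight up.

Emit:
arm_command --steps '[[[0,0,0],[0,0,-0.005],-1],[[0,0,0],[0,0,-0.015],-1],[[0,0,0],[0,0,-0.03],-1],[[0,0,0],[0,0,-0.045],-1],[[0,0,0],[0,0,-0.06],-1],[[0,0,0],[0,0,-0.075],-1],[[0,0,0],[0,0,-0.09],-1],[[0,0,0],[0,0,-0.105],-1],[[0,0,0],[0,0,-0.115],-1],[[0,0,0],[0,0,-0.12],-1],[[0,0,0],[0,0,-0.12],-1]]'

```text
time: 8.28
eef_pos: [0.5983, 0.0482, 0.1944]
tcp_rot: [0.065, 0.998, -0.001, 0.0]
contact_force: [0.9, 0.3, -1.8]
opening: 0.274
```

```bash
python3 - <<'E'
from h import *
print(get_state()["opening"],get_state()["contact_force"])
C={}
for n in("wrist","side","scene"):
    c=cam(n);C[n]=c;cv2.imwrite(f"pics/{n}6.png",c["im"][:,:,::-1] if n=="wrist" else cv2.resize(c["im"][70:250,230:470,::-1],None,fx=3.3,fy=3.3))
go([.498,.266,.194],np.radians(-7.4))
E
```

```text
0.2741505239481239 [ 0.8574  0.2584 -1.8191]
turn options [-0.0019  0.0017  3.1409] [-0.0011 -0.0012 -0.0007] shift [ 0.1271  0.203  -0.0007] pos [0.5978 0.0483 0.1934] q6 -1.5285597489466174 t 8.425
```

View pics/wrist6.png

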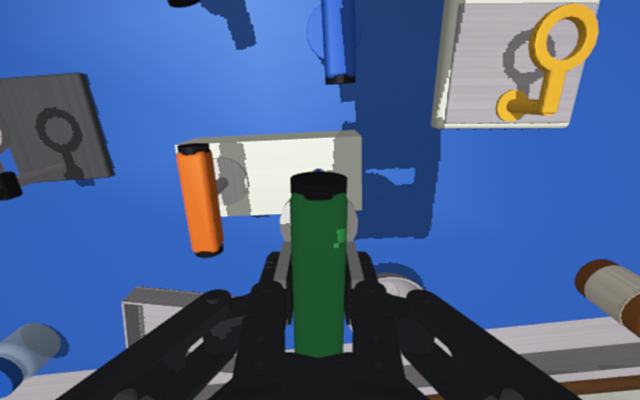

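View pics/side6.png

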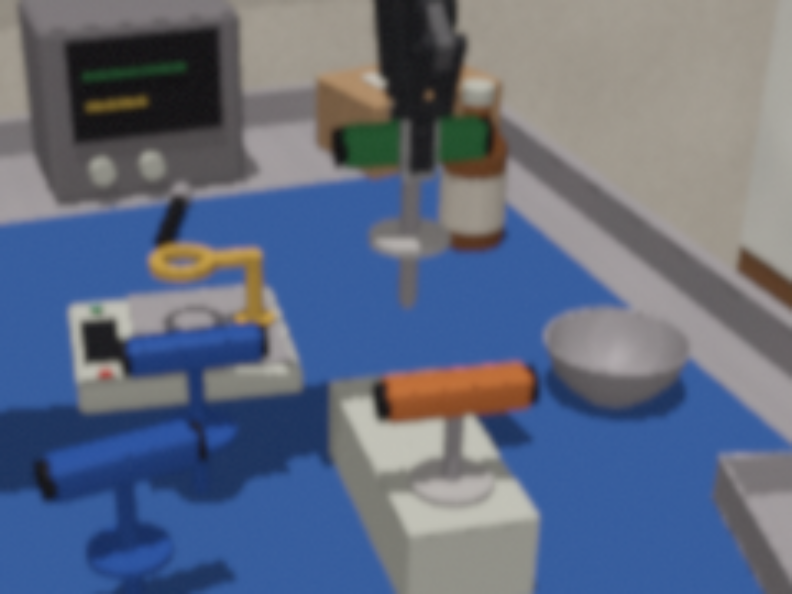

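The side view shows the perch lifted upright, with the stem tip at crop (408,300), and orange untouched. I carry it over the yellow ring.

Emit:
arm_command --steps '[[[0,0,0],[0.006,0.01,0],-1],[[0,0,0],[0.018,0.03,0],-1],[[0,0,0],[0.034,0.055,0],-1],[[0,0,0],[0.052,0.085,0],-1],[[0,0,0],[0.07,0.115,0],-1],[[0,0,0],[0.088,0.145,0],-1],[[0,0,0],[0.105,0.17,0],-1],[[0,0,0],[0.117,0.19,0],-1],[[0,0,0],[0.124,0.201,0],-1],[[0,0,0],[0.126,0.205,0],-1],[[0,0,0],[0.126,0.205,0],-1],[[0,0,0],[0.126,0.205,0],-1]]'

```text
time: 9.93
eef_pos: [0.4997, 0.2673, 0.1933]
tcp_rot: [0.065, 0.998, -0.001, -0.001]
contact_force: [0.1, 0.6, -1.9]
opening: 0.276
```

```bash
python3 - <<'E'
from h import *
for n in("wrist","side","scene"):
    c=cam(n);I=c["im"][:,:,::-1]
    I={"wrist":I,"side":cv2.resize(I[80:200,220:380],None,fx=5,fy=5,interpolation=cv2.INTER_CUBIC),"scene":cv2.resize(I[100:240,340:500],None,fx=4,fy=4,interpolation=cv2.INTER_CUBIC)}[n]
    cv2.imwrite(f"pics/{n}7.png",I)
go([.499,.268,.194],np.radians(-7.4))
E
```

```text
turn options [-0.0018  0.0019  3.1399] [-0.0012 -0.0012 -0.0017] shift [ 0.0008  0.0006 -0.0007] pos [0.4997 0.2673 0.1933] q6 -1.1272353669488426 t 10.075
```

View pics/wrist7.png

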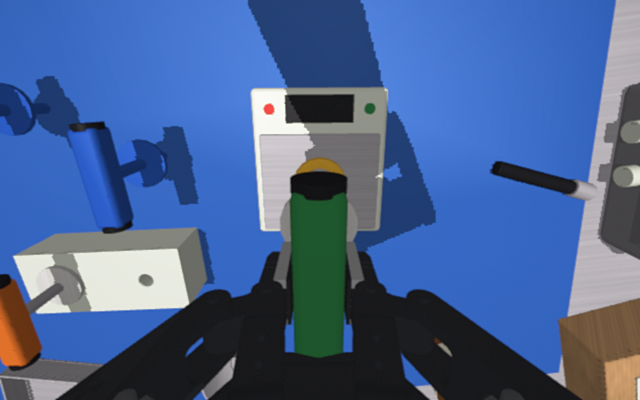

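View pics/side7.png

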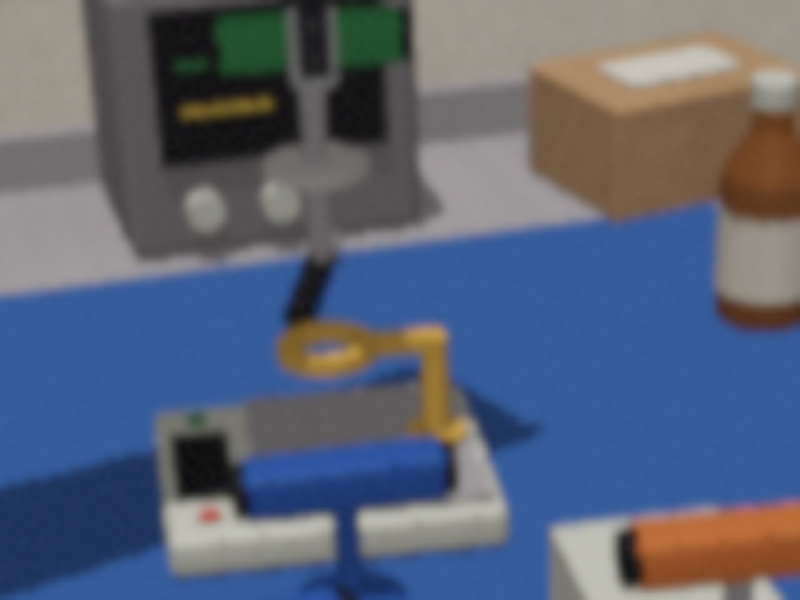

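View pics/scene7.png

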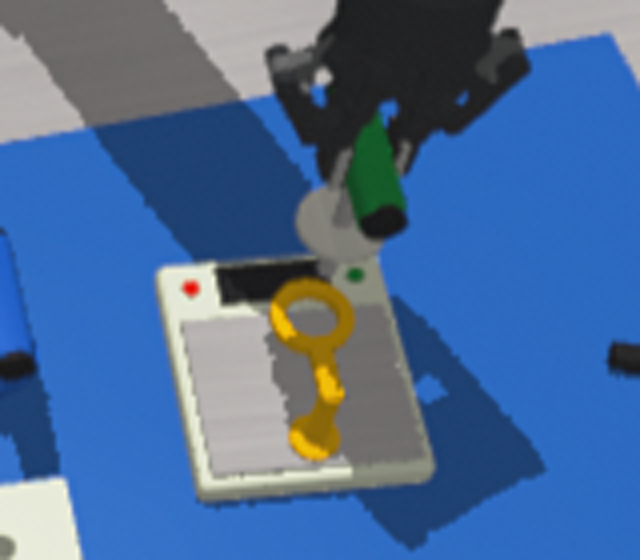

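The scene view shows the stem tip at crop (328,272), above the ring hole at (312,315). In the side view the tip is at (322,258) and the ring centre at (330,348). I triangulate the tip.

```bash
python3 - <<'E'
from h import *
a=cam("scene");b=cam("side")
tip=tri(a,(340+328/4,100+272/4),b,(220+322/5,80+257/5));print("tip",tip)
print("flange side",tri(a,(340+338/4,100+222/4),b,(220+317/5,80+165/5)))
def pr(c,P):
    q=c["R"].T@(np.array(P)-c["p"]);return np.array([c["cx"]-c["f"]*q[0]/q[2],c["cy"]+c["f"]*q[1]/q[2]])
for P in([.498,.267,.085],[.4985,.2675,.135],[.4985,.2675,.183]):print(P,"scene",(pr(a,P)-[340,100])*4,"side",(pr(b,P)-[220,80])*5)
E
```

```text
tip (array([0.4999, 0.2681, 0.1325]), np.float64(0.0007033273558951768))
flange side (array([0.499 , 0.2642, 0.1818]), np.float64(0.0012673267193971808))
[0.498, 0.267, 0.085] scene [310.1747 314.4583] side [323.3915 345.5448]
[0.4985, 0.2675, 0.135] scene [326.9762 268.485 ] side [318.7067 252.6603]
[0.4985, 0.2675, 0.183] scene [343.3685 220.1264] side [313.2651 159.7395]
```

Tip is at (.500,.268,.1325) against the ring at (.498–.499,.267–.269), so it is within about 2 mm with 10 mm of play. The seat is at TCP z≈.104, 89 mm below the present height. I lower most of it.

Emit:
arm_command --steps '[[[0,0,0],[0.001,0,0.008],-1],[[0,0,0],[0.001,0,0.02],-1],[[0,0,0],[0.001,0,0.03],-1],[[0,0,0],[0.001,0,0.04],-1],[[0,0,0],[0.001,0,0.05],-1],[[0,0,0],[0.001,0,0.06],-1],[[0,0,0],[0.001,0,0.07],-1],[[0,0,0],[0.001,0,0.078],-1],[[0,0,0],[0.001,0,0.082],-1],[[0,0,0],[0.001,0,0.082],-1]]'

```text
time: 11.42
eef_pos: [0.4984, 0.2675, 0.111]
tcp_rot: [0.065, 0.998, -0.001, -0.001]
contact_force: [-0.9, -0.9, -2.6]
opening: 0.272
```

```bash
python3 - <<'E'
from h import *
for n in("side","scene"):
    c=cam(n);I=c["im"][:,:,::-1]
    I={"side":cv2.resize(I[80:200,220:380],None,fx=5,fy=5,interpolation=cv2.INTER_CUBIC),"scene":cv2.resize(I[100:240,340:500],None,fx=4,fy=4,interpolation=cv2.INTER_CUBIC)}[n]
    cv2.imwrite(f"pics/{n}8.png",I)
s=get_state();print(s["eef_pos"],s["contact_force"],s["opening"])
E
```

```text
[0.4988 0.2676 0.1116] [ 0.5681 -0.7193 -2.3089] 0.27044111474959737
```

View pics/side8.png

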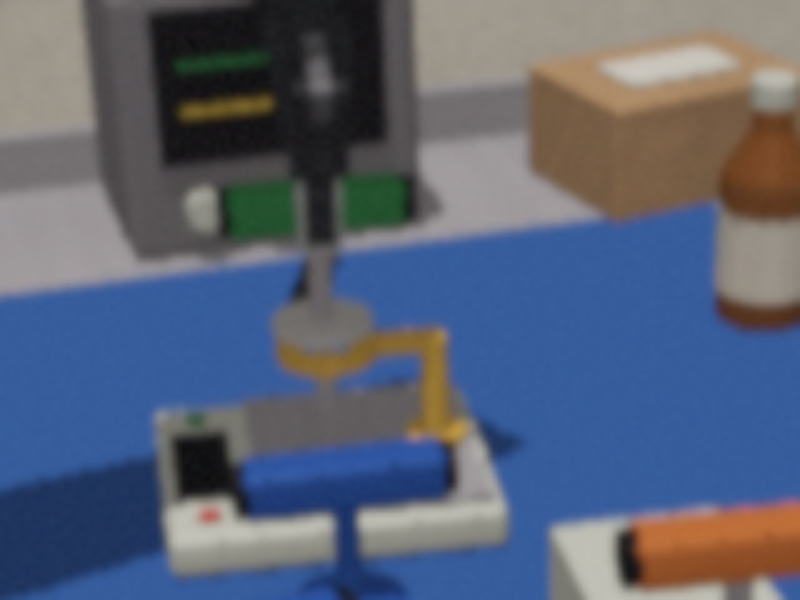

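View pics/scene8.png

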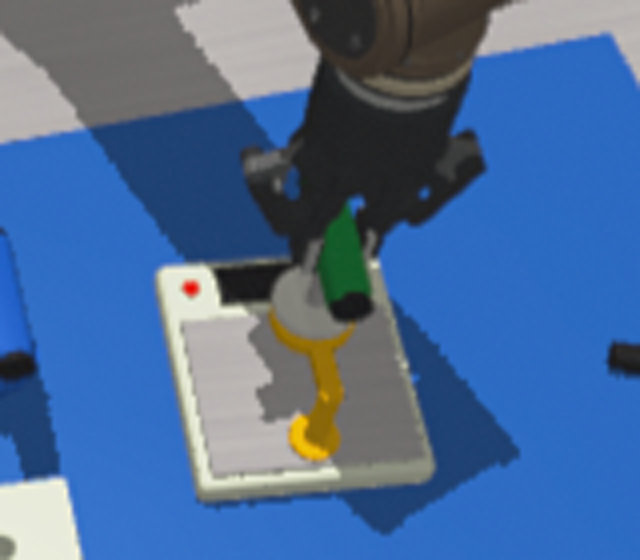

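The side view shows the stem below the yellow ring at (325,390), with the flange just above the ring at (322,325). I lower the last ~7 mm slowly and watch the force.

Emit:
arm_command --steps '[[[0,0,0],[0,0,0.002],-1],[[0,0,0],[0,0,0.004],-1],[[0,0,0],[0,0,0.005],-1],[[0,0,0],[0,0,0.006],-1],[[0,0,0],[0,0,0.007],-1],[[0,0,0],[0,0,0.007],-1]]'

```text
time: 12.28
eef_pos: [0.4987, 0.2676, 0.1045]
tcp_rot: [0.065, 0.998, -0.0, -0.0]
contact_force: [-0.1, -0.1, -1.9]
opening: 0.276
```

Emit:
arm_command --steps '[[[0,0,0],[0,0,0.001],-1],[[0,0,0],[0,0,0.001],-1],[[0,0,0],[0,0,0.002],-1],[[0,0,0],[0,0,0.002],-1]]'

```text
time: 12.78
eef_pos: [0.499, 0.2677, 0.1042]
tcp_rot: [0.065, 0.998, -0.0, -0.0]
contact_force: [-3.3, -1.1, 7.4]
opening: 0.274
```

Force went from −1.9 to +7.4 N at the expected height, so the flange is seated. I ease off and open.

Emit:
arm_command --steps '[[[0,0,0],[0,0,-0.001],-1],[[0,0,0],[0,0,-0.001],-0.3],[[0,0,0],[0,0,-0.001],-0.2],[[0,0,0],[0,0,-0.001],0],[[0,0,0],[0,0,-0.001],0.5],[[0,0,0],[0,0,-0.001],1],[[0,0,0],[0,0,-0.001],1],[[0,0,0],[0,0,-0.001],1],[[0,0,0],[0,0,-0.001],1]]'

```text
time: 13.9
eef_pos: [0.499, 0.2677, 0.1052]
tcp_rot: [0.065, 0.998, -0.0, -0.0]
contact_force: [-1.1, 0.9, -0.2]
opening: 0.999
```

```bash
python3 - <<'E'
from h import *
for n in("side","wrist"):
    c=cam(n);I=c["im"][:,:,::-1]
    if n=="side":I=cv2.resize(I[80:200,220:380],None,fx=5,fy=5,interpolation=cv2.INTER_CUBIC)
    cv2.imwrite(f"pics/{n}9.png",I)
s=get_state();print(s["eef_pos"],s["contact_force"],s["opening"])
E
```

```text
[0.499  0.2677 0.1052] [ 0.2286  0.698  -0.7928] 0.9984316963878194
```

View pics/side9.png

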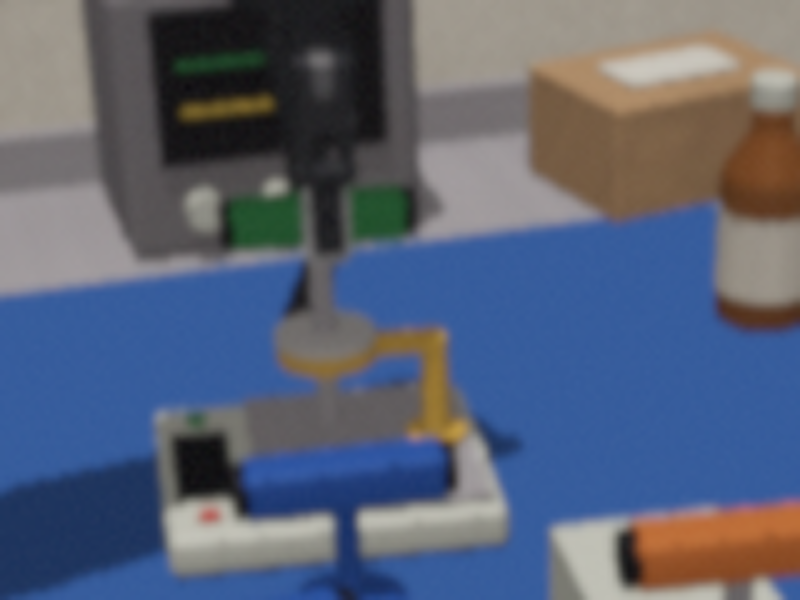

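View pics/wrist9.png

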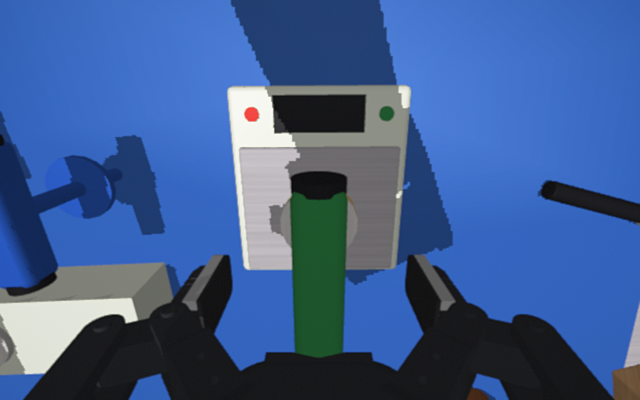

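The flange lies on the yellow ring (side view, around (325,340)), and the fingers are open and clear on both sides of the bar. I retract straight up.

Emit:
arm_command --steps '[[[0,0,0],[0,0,-0.01],1],[[0,0,0],[0,0,-0.03],1],[[0,0,0],[0,0,-0.06],1],[[0,0,0],[0,0,-0.09],1],[[0,0,0],[0,0,-0.12],1],[[0,0,0],[0,0,-0.14],1],[[0,0,0],[0,0,-0.15],1],[[0,0,0],[0,0,-0.15],1],[[0,0,0],[0,0,-0.15],1]]'

```text
time: 15.12
eef_pos: [0.4984, 0.2676, 0.2537]
tcp_rot: [0.065, 0.998, -0.001, -0.001]
contact_force: [-0.3, -0.1, -0.3]
opening: 1.001
```

```bash
python3 - <<'E'
from h import *
a=cam("scene");b=cam("side");r=[]
for c in(a,b):
    m=[x for x in blobs(mask(c["im"],50,80),100) if 250<x[1][0]<450 and x[1][1]>110];print([x[1] for x in m],[x[0] for x in m]);r.append(max(m,key=lambda x:x[0][4])[1])
print("bar",tri(a,r[0],b,r[1]),"expected z .155")
I=b["im"][80:200,220:380,::-1];J=a["im"][100:240,340:500,::-1]
K=np.hstack([cv2.resize(I,(400,300)),cv2.resize(J,(343,300))]);cv2.imwrite("pics/end.png",K)
o=[blobs(mask(c["im"],5,16)) for c in(a,b)]
print([[x[1] for x in q if 280<x[1][0]<380 and 150<x[1][1]<250] for q in o])
s=get_state();print(s["eef_pos"],s["contact_force"],s["time"])
E
```

```text
[array([422.3029, 160.5324])] [array([415, 145,  17,  33, 340], dtype=int32)]
[array([283.1025, 123.1025])] [array([266, 118,  35,  11, 283], dtype=int32)]
bar (array([0.4962, 0.2648, 0.1567]), np.float64(0.003102375342317104)) expected z .155
[[array([296.1751, 227.4972])], [array([368.41  , 188.3815])]]
[0.4984 0.2676 0.2536] [ 0.2673 -0.1183  0.5069] 15.225
```

View pics/end.png

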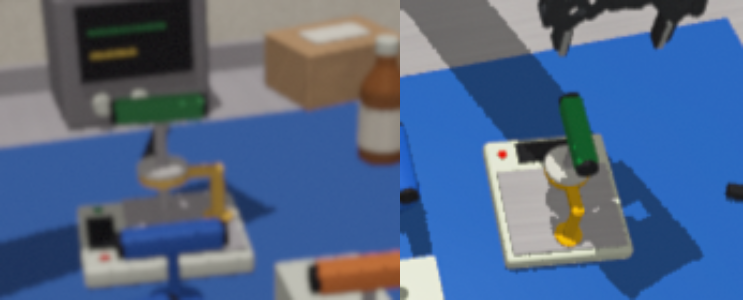

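The perch stands upright in the yellow ring with the gripper clear. The bar centre is (.496,.265,.157) against an expected z of .155, and orange is unmoved.

```bash
python3 -c "
from plant import *
print(sign_off())"
```

```text
the job is handed in; nothing more can be done
None
```

The green perch is seated in the scale's yellow ring, released and handed in; the clock read 15.2 s at my last check. The sign-off gives no verdict, so the result rests on my own checks.

**What I did:** I gripped the green perch at the middle of its bar and lifted it straight out of the rack. I carried it over the scale and lowered the stem through the ring. When contact showed at the expected height (wrist force from −1.9 N to +7.4 N), I opened the gripper and backed off 150 mm straight up.

**Last checks:**
- **Position:** the bar centre measured (0.496, 0.265, 0.157) m. The ring is at about (0.498, 0.267), so the perch is roughly 3 mm off centre. The expected bar height was 0.155 m.
- **Seating:** the perch looks upright in both fixed cameras. The flange lies on the ring and the stem shows below it.
- **Orange perch:** its image position changed by less than 1 pixel in both views.
- **Gripper:** open and clear of everything, with no contact force.

**What failed or disagreed:**
- **First grasp:** it closed on nothing, just above the bar. The fingertips physically end about 33 mm short of the reported tool point. I confirmed that from all three cameras, went 33 mm deeper, and the second grasp held.
- **Camera agreement:** the views differed by 2–4 mm on bar positions. That is within the roughly 10 mm of play in the ring.

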